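Set up the fossil-viewing station

TASK

Set up the fossil-viewing station for the next class: put the porcelain dish left in the black tray into the grey washing-up tub, and lay every fossil from the bench on the floor of the black tray, while the magnifier is still swung aside. Then swing the magnifier round by its ball handle until its lens is centred over the tray, set the lens level, and last of all switch the lamp on by turning the isolator's handle a quarter turn clockwise. Leave the other things on the bench where they are.

Things in the scene. Friction and masses are not known exactly. Their poses are not given: they have to be found in the camera images.
- pivot (a point): Bench magnifier, white enamel. Screwed-down foot 84 mm across, column 30 mm thick. This point is on the column's upright axis at the height of the arm and lens (180 mm above the bench); z up; at swivel 0 the arm points along this frame's -x axis.
- swivel (a joint): The magnifier arm's swivel about the column, rad: 0 = arm along the -x axis of pivot (towards the robot), growing anticlockwise seen from above; range -1.9 to 1.9. Stiff (friction 0.35 N m), stays where it is left. At the start it is about -1.42 to -1.2 (swung to the robot's left); the tray is reached through 0, on the robot's side of the column.
- tilt (a joint): The lamp head's tilt about a level hinge 85 mm out from the column axis, at the height of pivot, rad: 0 = lens level, positive = free edge raised; range -0.7 to 1.1, no stop at level. Stiff friction joint (0.6 N m; the head weighs 0.35 kg), stays where it is left. Starts at 0.45 to 0.8.
- lens (a point): Centre of the magnifier's round lens (120 mm lens in a white rim of 152 mm across, 20 thick). 85 mm out from the tilt hinge, so 170 mm from the column axis when level. Its z axis is the lens's own normal, up when level.
- ball (a point): Centre of the black ball handle, 28 mm across, by which the head is swung and tilted. It stands on a 10 mm stem on the rim's free edge: 152 mm beyond the tilt hinge and 44 mm above the lens plane (34 mm above the rim's top). It can be pinched from above at any tilt or yaw.
- tray_mid (a point): Middle of the inner floor of the black viewing tray, 4 mm above the bench. Tray fixed to the bench, 200 (its x) x 140 (its y) outside, 192 x 132 inside, rim 28 mm above the bench. It stands 154 to 181 mm from the column axis.
- tub_mid (a point): Middle of the inner floor of the grey washing-up tub, 4 mm above the bench. Fixed to the bench, 200 (its x) x 150 (its y) outside, walls 4 thick, rim 70 mm above the bench.
- dish_mid (a point): Centre (half-way up) of the small white porcelain dish, round, straight-sided, open at the top, 52 mm across, 24 high, walls 3 thick, 45 g. Starts in the tray.
- handle (a point): Grip point of the isolator's black bar handle, on its turning axis, 98 mm above the bench. The bar is 56 mm long (its x), 14 thick (its y), its top 10 mm above this point, 31 tall on a 50 mm round skirt; it sits on a grey enclosure 86 x 86 x 65 mm screwed to the bench.
- switch (a joint): The isolator's handle, rad: 0 = off, 1.57 = on, a quarter turn clockwise seen from above. Over-centre snap action (about 0.1 N m): left short of half-way it springs back to off, past half-way it snaps to on.
- ammonite_mid (a point): Centre (half-way up) of the ammonite: flat stone disc 44 mm across, 18 thick, with a spiral on its face; brown stone, 35 to 85 g. May be absent.
- urchin_mid (a point): Centre (half-way up) of the fossil sea urchin: stone dome 42 mm across, 24 high; brown stone, 35 to 85 g. May be absent.
- trilobite_mid (a point): Centre (half-way up) of the trilobite on a stone block 46 x 34 x 18 high (long side along its x, 34 along y); brown stone, 35 to 85 g. May be absent.
- shell_mid (a point): Centre (half-way up) of the ribbed shell on a stone block 42 x 36 x 20 high (long side along its x, 36 along y); brown stone, 35 to 85 g. May be absent.
- belemnite_mid (a point): Centre (half-way up) of the bullet-shaped belemnite on a stone block 46 x 26 x 18 high (long side along its x, 26 along y); the bullet stands 5 mm proud of the top; brown stone, 35 to 85 g. May be absent.
- slide_box: Bystander, to be left alone: cardboard slide box 80 x 32 x 28 (mm); origin under its middle.
- marker: Bystander, to be left alone: marker pen 128 long, 13 thick (mm); origin under its middle.
- forceps: Bystander, to be left alone: steel forceps 125 long, 5 thick (mm); origin under its middle.
- dropper: Bystander, to be left alone: amber dropper bottle 36 across, 75 tall (mm); origin under its middle.
- jar: Bystander, to be left alone: lidded jar 66 across, 85 tall (mm); origin under its middle.
Mind the look-alikes: they are no part of the job. Leave any orange look-alike of the part that bears urchin_mid alone.

How it is judged:
On the way, in this order (a step that is already met when the one before it is completed fails the run):
1. the dish is in the tub and every fossil on the tray's floor, the magnifier still swung aside (x of ammonite_mid in the frame of tray_mid between -0.09 and 0.09 m and y of ammonite_mid in the frame of tray_mid between -0.06 and 0.06 m and z of each of ammonite_mid, urchin_mid, trilobite_mid, shell_mid, belemnite_mid in the frame of tray_mid below 0.026 m and x of urchin_mid in the frame of tray_mid between -0.09 and 0.09 m and y of urchin_mid in the frame of tray_mid between -0.06 and 0.06 m and x of trilobite_mid in the frame of tray_mid between -0.09 and 0.09 m and y of trilobite_mid in the frame of tray_mid between -0.06 and 0.06 m and x of shell_mid in the frame of tray_mid between -0.09 and 0.09 m and y of shell_mid in the frame of tray_mid between -0.06 and 0.06 m and x of belemnite_mid in the frame of tray_mid between -0.09 and 0.09 m and y of belemnite_mid in the frame of tray_mid between -0.06 and 0.06 m and x of dish_mid in the frame of tub_mid between -0.095 and 0.095 m and y of dish_mid in the frame of tub_mid between -0.07 and 0.07 m and z of dish_mid in the frame of tub_mid below 0.04 m and horizontal distance between lens and tray_mid above 0.1 m), for 0.2 s.
2. the lens is centred over the tray and level (horizontal distance between lens and tray_mid below 0.035 m and angle between lens's own z axis and vertical below 0.12 rad), for 0.2 s.
3. the isolator is switched on (value of joint switch above 1.4 rad), for 0.2 s.
At the end, for the whole second after the job is handed in: Every fossil present lies on the tray's floor, not stacked or on the rim; the dish is in the tub; the lens centre is within 35 mm of plumb over the tray's middle and level within 0.12 rad; the isolator is on (over 1.4 rad); all is at rest (all of step 2 and x of ammonite_mid in the frame of tray_mid between -0.09 and 0.09 m and y of ammonite_mid in the frame of tray_mid between -0.06 and 0.06 m and z of each of ammonite_mid, urchin_mid, trilobite_mid, shell_mid, belemnite_mid in the frame of tray_mid below 0.026 m and x of urchin_mid in the frame of tray_mid between -0.09 and 0.09 m and y of urchin_mid in the frame of tray_mid between -0.06 and 0.06 m and x of trilobite_mid in the frame of tray_mid between -0.09 and 0.09 m and y of trilobite_mid in the frame of tray_mid between -0.06 and 0.06 m and x of shell_mid in the frame of tray_mid between -0.09 and 0.09 m and y of shell_mid in the frame of tray_mid between -0.06 and 0.06 m and x of belemnite_mid in the frame of tray_mid between -0.09 and 0.09 m and y of belemnite_mid in the frame of tray_mid between -0.06 and 0.06 m and x of dish_mid in the frame of tub_mid between -0.095 and 0.095 m and y of dish_mid in the frame of tub_mid between -0.07 and 0.07 m and z of dish_mid in the frame of tub_mid below 0.04 m and value of joint switch above 1.4 rad and linear speed of each of ammonite, urchin, trilobite, shell, belemnite, dish below 0.03 m/s and velocity of joint swivel between -0.05 and 0.05 rad/s and velocity of joint tilt between -0.05 and 0.05 rad/s); the robot touches nothing.
It fails at once if a bystander is moved by more than 30 mm (distance of any of slide_box, marker, forceps, dropper, jar from where it was at the start of the episode above 0.03 m).
Of ammonite, urchin, trilobite, shell, belemnite only 3 to 4 are there at a start; the rules pass over those that are not, and their reading is None.
At some moment in a run one of ammonite, urchin, trilobite, shell, belemnite, dish may be knocked a few centimetres aside while the robot is not near it.
Once in a run the grip may slacken for a moment while it holds something.
It also fails if it takes over 210 s, if anything falls off the work surface, if the arm or the gripper's body presses on something with over 40 N, if the wrist force passes 120 N, or if a joint passes its speed limit or range.

ROBOT

A 7-joint arm with a two-finger parallel gripper is mounted at the origin on the work surface. World frame = base frame: x ahead of the robot, y to its left, z up, the work surface at z = 0. Lengths are in m, angles in rad, forces in N, time in s.
With the tool pointing down it reaches from about 0.4 to 0.925 m from the base axis. Payload 5.6 kg.
Tool frame: the origin (TCP) lies between the finger pads; the fingertips stand 25 mm ahead of it and the grasp point (between the pads) lies 6 mm ahead of it; z points along the fingers, y is the line along which they close (so a half turn about z gives the same grasp; the last joint's range is limited). The gripper opens to 85 mm and grips with 20 to 120 N. Pads are 22 mm wide; open, the fingers measure 114 mm over their backs; the gripper's body (76 mm by 85 mm) begins 54 mm behind the grasp point. The pads swing forward as they close: fully open they stand 13 mm farther back than shut.
Start: joints at [-1.319, 0.468, -0.012, 1.603, 0.006, 1.071, -0.056], TCP at [0.189, 0.622, 0.256] pointing down, gripper open.
Joint ranges: [-2.53, 2.53], [-0.31, 2.02], [-1.57, 1.55], [0.28, 2.44], [-1.29, 4.43], [0.15, 1.84], [-2.92, 2.92]. Speed limits (rad/s): [2.57, 2.57, 3.14, 3.14, 3.14, 3.14, 3.14].

INTERFACE

Orientations are given as a unit quaternion [w, x, y, z].
In Python, from station import env, cams gives the robot as it stands.
- The arm moves only by the shell command python3 -m inch 'ROWS' [OPENING] [FORCE]. ROWS is JSON, a list of rows, each a list of 2 entries, a list of its own where there are three numbers: the shift along the tool's x, y, z in mm, then the turn about the tool's z in degrees. In form: [[[dx, dy, dz], yaw], ...]. A call has 1 to 12 rows; each row shifts and turns the commanded pose from where the row before left it, along the tool's axes as they then stand; what a row does not reach is not made up. A row lasts 1/8 s, in which the tool goes at most 62.5 mm and 10.7 degrees, less where a joint would pass 70% of its speed; a pose out of reach is approached as far as the arm can. A call with a gripper value outside its range is refused whole. OPENING is the opening, from 0 (shut) to 1 (fully open), set as the call begins (- or left out, the last holds). The fingers move at their own pace and stop on an object; FORCE is the grip in N (left out, the last holds). Time passes only in rows, so rows that do not move let the fingers close. It gives the time, the measured TCP pose, the force, the opening and the grip force at its end, in the units of the state.
- env.get_obs(): the state, without advancing time (a new reading comes with each control period).
- cams.read_camera(name): name is "scene" or "top"; returns a dict with "img" (384x512x3 uint8, red, green, blue), "range_z" (384x512 float32, m along the optical axis (not along the pixel's ray), 0 where there is no reading), "camera_matrix" (3x3 intrinsics, pixels), "R" (3x3) and "t" (3): a world point X has camera coordinates R X + t. Camera axes: x right, y down, z forward; pixel columns grow to the right and rows downward; lengths in m; the calibration is good to about 2 mm. A picture is of the moment at which its call begins.
- env.sign_off(): hands the job in; it is judged then, once.
The state is a dict: "time_s": time; "joints": joint angles; "joint_vel": joint speeds; "joint_torque": joint torques, N m; "position": TCP position; "ee_rot": TCP orientation; "ft_force": force on the tool from outside, world axes, zero at the start; "torque": the same for the moment, N m; "grip_width": opening from 0.0 (shut) to 1.0 (fully open); "gripper_force": force on a finger pad.
Only numpy, scipy, OpenCV 4.12 (cv2) and the standard library are available. Lean on these libraries where they do the work, as an engineer would, in place of code of your own. Each camera call takes 0.05 s, during which the arm holds its last target. There are 200 camera calls.

## Working session

There is one attempt and no reset: what is moved stays moved. The work goes in short steps, Python scripts to look and compute and a shell command to move; the robot and the scene stay as the last step left them, time stands still between calls to the robot, and variables do not carry over. Pictures are saved under pics/ and viewed, at most 14 in all, crops included, and the job is handed in when it is done.

```bash
ls; mkdir -p pics; cat > h.py <<'E'
from station import env, cams
import numpy as np, cv2
def snap(n,name=None):
    c=cams.read_camera(n)
    if name: cv2.imwrite(f'pics/{name}.png',c['img'][:,:,::-1])
    return c
def pts(c):
    K=c['camera_matrix'];z=c['range_z'];v,u=np.indices(z.shape)
    P=np.stack([(u-K[0,2])/K[0,0]*z,(v-K[1,2])/K[1,1]*z,z],-1)
    return (P-c['t'])@c['R']
E
python3 - <<'E'
from h import *
for n in ['scene','top']:
    c=snap(n,n+'0'); np.savez(f'{n}0.npz',**c); print(n,c['camera_matrix'].tolist(),(-c['R'].T@c['t']).tolist(),c['R'].tolist())
    z=c['range_z']; print((z==0).mean())
o=env.get_obs(); print(o)
E
```

```text
pics
scene [[346.48599565844444, 0.0, 250.99575917005447], [0.0, 346.48599565844444, 196.31005082877718], [0.0, 0.0, 1.0]] [1.2039295807717587, 0.27621577421351184, 0.6141313860588723] [[-0.3324266063742069, 0.9428250199643627, 0.023948551182224765], [0.47830487890279905, 0.19041961984459746, -0.8573008872012311], [-0.8128450001029146, -0.2735349157007906, -0.5142583550125897]]
0.00469970703125
top [[438.27193772146376, 0.0, 260.39012792302975], [0.0, 438.27193772146376, 191.10203796276505], [0.0, 0.0, 1.0]] [0.3666048696701007, 0.04434172478000758, 1.2508366031311924] [[-0.00309996570509067, -0.9999167584318317, 0.012524632521741219], [-0.9937768200454021, 0.0016858610021666558, -0.11137679207595033], [0.11134640610758556, -0.012791953715471698, -0.993699322615783]]
0.0036977132161458335
{'time_s': 0.1, 'joints': array([-1.31904583,  0.46832026, -0.01162647,  1.60356929,  0.00601123,
        1.07140335, -0.05630866]), 'joint_vel': array([ 2.93482625e-04, -2.61219332e-03, -4.15000286e-04, -2.50041690e-03,
       -4.80326902e-05,  1.67440669e-03,  7.55369360e-04]), 'joint_torque': array([ 7.16966115e-04, -5.33522344e+01,  2.10558297e-02, -2.51961046e+01,
        1.13849147e-02,  4.33601177e-03,  2.48790855e-05]), 'position': array([0.18873554, 0.62149022, 0.25539772]), 'ee_rot': array([-6.36312697e-05,  1.46865245e-01,  9.89156159e-01, -8.30394368e-04]), 'ft_force': array([ 0.09432144,  0.01006663, -0.61701915]), 'torque': array([0.00834391, 0.0199408 , 0.07192326]), 'gripper_force': 0.0, 'grip_width': 0.9990972368007451}
```

View pics/top0.png

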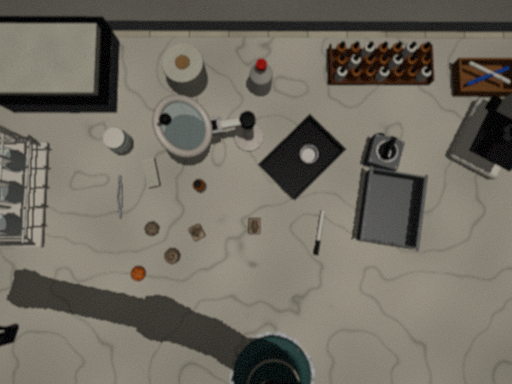

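View pics/scene0.png

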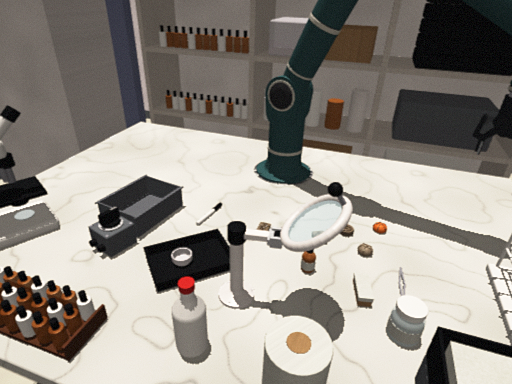

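The top view shows the dish in the tray at (309,154), the tub at (391,207), the isolator at (385,150), the lens at (183,125) and the ball at (165,119). Four brown fossils are at (152,228), (196,232), (254,226) and (172,256), and the orange decoy is at (138,273). The scene view agrees.

```bash
cat > m.py <<'E'
from h import *
c=dict(np.load('top0.npz')); P=pts(c); img=c['img']
for nm,(u,v) in dict(f1=(152,228),f2=(196,232),f3=(254,226),f4=(172,256),orange=(138,273)).items():
    s=np.s_[v-16:v+17,u-16:u+17]; p=P[s].reshape(-1,3); t=p[p[:,2]>np.median(p[:,2])+.009]; top=np.percentile(t[:,2],80)
    f=t[t[:,2]>top-.006]
    r=cv2.minAreaRect((f[:,:2]*1000).astype(np.float32)); print(nm,'bench',np.median(p[:,2]).round(4),'top',top.round(4),len(f),'mean',f[:,:2].mean(0).round(4),'rect',np.round(r[0],1),np.round(r[1],1),round(r[2],1))
def col(nm,m):
    q=P[m]; r=cv2.minAreaRect((q[:,:2]*1000).astype(np.float32)); print(nm,len(q),'z',np.percentile(q[:,2],[5,50,95]).round(4),'mean',q[:,:2].mean(0).round(4),np.round(r[0],1),np.round(r[1],1),round(r[2],1))
z=P[...,2]; v,u=np.indices(z.shape)
def w(a,b,d,e): return (u>=a)&(u<=b)&(v>=d)&(v<=e)
T=w(255,350,110,202)
col('trayrim',T&(z>.021)&(z<.034)&(img.max(2)<70))
col('trayfloor',T&(z<.012)&(img.max(2)<45))
col('dish',w(296,322,140,168)&(z>.02)&(img.min(2)>100))
B=w(350,432,165,255)
col('tubrim',B&(z>.062)&(z<.08)); col('tubfloor',w(365,412,180,238)&(z<.02))
I=w(360,408,128,172)
col('encl',I&(z>.055)&(z<.072)); col('handle',I&(z>.1)&(z<.12))
col('skirt',I&(z>.074)&(z<.095))
col('ball',w(157,173,110,127)&(z>.19)&(img.max(2)<60))
L=w(148,214,90,160)
col('lensrim',L&(z>.12)&(img.min(2)>120))
col('column',w(238,258,108,140)&(z>.15))
for b in [(110,25,215,100),(85,120,215,290)]: pass
A=cv2.resize(img[205:285,115:275],None,fx=5,fy=5,interpolation=cv2.INTER_CUBIC)
cv2.imwrite('pics/crop1.png',A[:,:,::-1])
# by-stander heights
for nm,(u0,v0) in dict(dropper=(200,185),jar=(115,138),slide=(152,172),forc=(120,197),mark=(319,232),bottle=(260,78),jarbig=(184,62)).items():
    s=P[v0-12:v0+13,u0-12:u0+13].reshape(-1,3); t=s[s[:,2]>s[:,2].max()-.012]; print(nm,t.mean(0).round(3))
E
python3 m.py
```

```text
f1 bench -0.0009 top 0.0221 116 mean [0.3995 0.3286] rect [376.5 198.9] [307.7  35.1] 79.8
f2 bench -0.0006 top 0.0208 181 mean [0.3888 0.2059] rect [389.3 138. ] [ 47.2 186.8] 0.6
f3 bench -0.0002 top 0.0197 181 mean [0.4061 0.0466] rect [397.8  46.7] [62.3 33.7] 0.1
f4 bench -0.0005 top 0.0193 184 mean [0.3251 0.2703] rect [334.2 169.8] [ 39.9 256.1] 5.6
orange bench -0.0008 top 0.022 132 mean [0.2801 0.3554] rect [327.1 218.3] [ 36.6 354.9] 18.7
trayrim 537 z [0.0226 0.0269 0.0312] mean [ 0.6089 -0.0841] [604.  -89.3] [141.3 207.4] 44.7
trayfloor 2633 z [-0.0012  0.0029  0.0072] mean [ 0.6031 -0.0894] [605.1 -92.1] [130.9 190. ] 44.7
dish 24 z [0.0224 0.0269 0.0291] mean [ 0.6037 -0.0994] [ 610.8 -106.6] [43.8 48.9] 65.7
tubrim 822 z [0.0633 0.0688 0.0728] mean [ 0.4599 -0.3362] [ 460.1 -334.6] [161.4 225. ] 80.4
tubfloor 2631 z [-0.0009  0.0034  0.0077] mean [ 0.4526 -0.3417] [ 455.2 -338.8] [141.1 167.1] 89.8
encl 731 z [0.0586 0.0646 0.07  ] mean [ 0.6011 -0.3129] [ 597.1 -314.9] [ 87.9 113. ] 74.4
handle 115 z [0.1014 0.1062 0.1097] mean [ 0.6087 -0.3177] [ 609.3 -318.7] [14.2 56.1] 72.2
skirt 156 z [0.0746 0.0784 0.091 ] mean [ 0.6075 -0.314 ] [ 590.8 -311.2] [46.7 89.5] 67.4
ball 108 z [0.306  0.3129 0.3175] mean [0.6305 0.2411] [630.6 242.3] [23.3 24.8] 48.9
lensrim 797 z [0.1974 0.2362 0.2763] mean [0.6461 0.2164] [525.4 168.7] [379.7 136.1] 18.3
column 264 z [0.1702 0.1957 0.2   ] mean [0.6616 0.0645] [665.4  65.3] [41.8 40. ] 77.7
dropper [0.367 0.044 1.251]
jar [0.367 0.044 1.251]
slide [0.367 0.044 1.251]
forc [0.367 0.044 1.251]
mark [0.367 0.044 1.251]
bottle [0.367 0.044 1.251]
jarbig [0.838 0.232 0.128]
```

View pics/crop1.png

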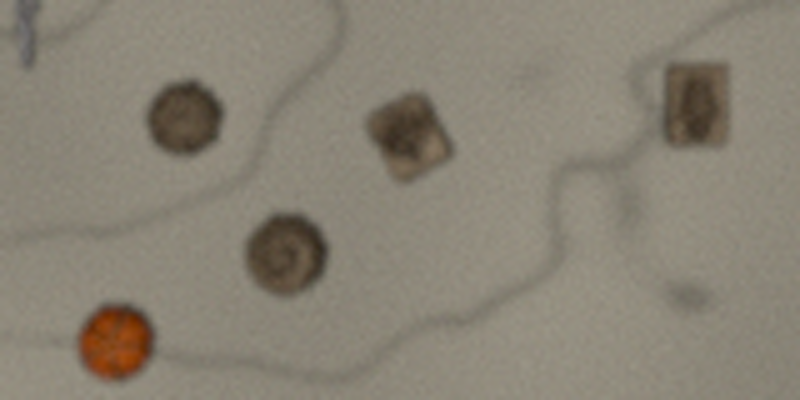

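The crop shows the urchin dome at (152,228), the ammonite spiral at (172,256), a shell or belemnite block at (196,232) and the trilobite at (254,226). The belemnite or shell is therefore absent. I'll mask the missing depth readings and use both views.

```bash
cat > m2.py <<'E'
from h import *
D={}
for n in ['top','scene']:
    c=dict(np.load(n+'0.npz')); P=pts(c); k=c['range_z']>0; D[n]=(P[k],c['img'][k].astype(int))
def rect(f):
    r=cv2.minAreaRect((f[:,:2]*1000).astype(np.float32)); return np.round(np.hstack([r[0],r[1],r[2]]),1)
def look(nm,xy,rad,lo,hi,cf=None):
    for n,(P,C) in D.items():
        m=(np.hypot(*(P[:,:2]-xy).T)<rad)&(P[:,2]>lo)&(P[:,2]<hi)
        if cf: m&=cf(C)
        f=P[m]
        if len(f)<8: print(nm,n,len(f)); continue
        print(nm,n,len(f),'ztop',np.percentile(f[:,2],[50,90]).round(4),'mean',f[:,:2].mean(0).round(4),'rect',rect(f))
if __name__=='__main__':
    for nm,xy in dict(urchin=(.3995,.3286),block=(.389,.206),trilo=(.406,.047),ammon=(.325,.270)).items(): look(nm,xy,.04,.009,.05)
    look('dish',(.604,-.105),.045,.016,.04,lambda C:C.min(1)>90)
    look('trayrim',(.604,-.09),.14,.021,.034,lambda C:C.max(1)<70)
    look('tub',(.457,-.337),.15,.06,.08)
    look('encl',(.605,-.317),.07,.055,.072)
    look('handle',(.609,-.318),.05,.1,.12)
    look('foot',(.655,.066),.05,.002,.03,lambda C:C.min(1)>130)
    look('col',(.655,.066),.03,.03,.16)
    look('coltop',(.655,.066),.03,.185,.3)
    look('ball',(.63,.24),.03,.28,.34,lambda C:C.max(1)<60)
    for nm,xy in dict(dropper=(.49,.19),jar=(.6,.43),slide=(.54,.32),bottle=(.84,.04)).items(): look(nm,xy,.06,.015,.2)
E
python3 m2.py
```

```text
urchin top 168 ztop [0.0184 0.0236] mean [0.3997 0.3335] rect [398.9 333.6  38.9  39.3  89.6]
urchin scene 142 ztop [0.0191 0.0242] mean [0.4106 0.3362] rect [406.7 336.4  39.7  33.6  75.3]
block top 200 ztop [0.0188 0.0216] mean [0.3887 0.2076] rect [388.6 208.1  41.5  35.7  26.9]
block scene 0
trilo top 200 ztop [0.0172 0.0208] mean [0.4067 0.0462] rect [4.065e+02 4.660e+01 4.510e+01 3.380e+01 3.000e-01]
trilo scene 98 ztop [0.0188 0.0207] mean [0.4103 0.0488] rect [409.3  47.6  33.7  43.1  89.6]
ammon top 198 ztop [0.0167 0.02  ] mean [0.3243 0.2752] rect [325.  275.6  43.3  41.5  89.1]
ammon scene 91 ztop [0.0174 0.0205] mean [0.3351 0.2832] rect [330.9 284.4  27.3  44.9  67.6]
dish top 40 ztop [0.0269 0.0291] mean [ 0.6095 -0.1033] rect [ 610.1 -107.5   48.3   47.2   45.8]
dish scene 157 ztop [0.0246 0.0285] mean [ 0.615  -0.1061] rect [ 614.2 -107.3   51.3   49.5   57.3]
trayrim top 537 ztop [0.0269 0.0299] mean [ 0.6089 -0.0841] rect [604.  -89.3 141.3 207.4  44.7]
trayrim scene 678 ztop [0.0278 0.0298] mean [ 0.6115 -0.0955] rect [606.5 -87.  148.3 206.1  44.6]
tub top 1134 z
[... 1389 characters left out ...]
76] rect [518.9 199.3  33.3  34.5  88.1]
dropper scene 251 ztop [0.042  0.0557] mean [0.5336 0.2035] rect [530.4 202.8  24.8  36.1   3.1]
jar top 496 ztop [0.0808 0.085 ] mean [0.6328 0.4201] rect [634.6 426.7  62.7  48.8  80.2]
jar scene 429 ztop [0.0846 0.086 ] mean [0.6412 0.4256] rect [639.  425.5  42.5  61.4   7. ]
slide top 347 ztop [0.0263 0.0292] mean [0.5552 0.3369] rect [556.4 338.2  80.2  35.2  12. ]
slide scene 360 ztop [0.028  0.0293] mean [0.5582 0.3378] rect [557.  339.1  76.6  33.9  13.2]
bottle top 671 ztop [0.1107 0.1671] mean [0.8031 0.0279] rect [813.1  27.2  57.5  63.8   4.8]
bottle scene 2064 ztop [0.1025 0.1612] mean [0.836  0.0395] rect [827.3  35.3  47.6  63.7  38.4]
```

Both views agree to a few mm, and the heights match the text: tray rim 28, fossils 18–24, handle top 108, tub rim 70 and ball about 303. The blocks are the shell (42×36) and the trilobite. First I take the dish, using a planning helper and turning the tool in place.

```bash
cat > plan.py <<'E'
# usage: plan.py [angle of tool y, deg, or -] x,y,z x,y,z ... -> yaw, then legs in tool axes (mm)
import sys, numpy as np
from h import env
from scipy.spatial.transform import Rotation as Ro
o=env.get_obs(); q=o['ee_rot']; R=Ro.from_quat(q[[1,2,3,0]]).as_matrix(); p=o['position']
a=np.degrees(np.arctan2(R[1,1],R[0,1])); print('pos',(p*1000).round(1),'ang',a.round(1),'tilt',np.degrees(np.arccos(-R[2,2])).round(2),'j7',o['joints'][6].round(2),'t',round(o['time_s'],1),'w',round(o['grip_width'],3),'gf',round(o['gripper_force'],1),'ft',o['ft_force'].round(1))
if len(sys.argv)>1 and sys.argv[1]!='-':
    b=float(sys.argv[1]); y=a-b; print('yaw',round(y,1),'or',round(y-180*np.sign(y),1)); R=R@Ro.from_euler('z',y,degrees=True).as_matrix()
for s in sys.argv[2:]:
    t=np.array([float(v) for v in s.split(',')])/1000; d=(t-p)@R*1000; n=int(np.ceil(np.linalg.norm(d)/40)); print(s,'shift',d.round(1),'n',n,'per row',(d/n).round(1)); p=t
E
python3 -m inch '[[[0,0,0],8],[[0,0,0],8],[[0,0,0],8],[[0,0,0],8],[[0,0,0],8],[[0,0,0],8],[[0,0,0],8],[[0,0,0],8],[[0,0,0],8],[[0,0,0],8],[[0,0,0],8],[[0,0,0],8]]' 0.8 40
python3 -m inch '[[[0,0,0],8],[[0,0,0],8],[[0,0,0],6],[[0,0,0],0]]'
python3 plan.py -45 360,300,255 430,-50,255 611,-107,130 611,-107,33
```

```text
time_s: 1.6
position: [0.1888, 0.6216, 0.2557]
ee_rot: [0.0, 0.835, 0.551, -0.0]
ft_force: [-0.1, -0.3, -0.1]
grip_width: 0.798
gripper_force: 0.0
time_s: 2.1
position: [0.1886, 0.6217, 0.2558]
ee_rot: [0.0, 0.923, 0.384, -0.0]
ft_force: [0.2, -0.2, -0.8]
grip_width: 0.8
gripper_force: 0.0
pos [188.6 621.7 255.8] ang -44.8 tilt 0.06 j7 -1.93 t 2.1 w 0.8 gf 0.0 ft [ 0.2 -0.2 -0.8]
yaw 0.2 or -179.8
360,300,255 shift [-106.3  348.7    1.1] n 10 per row [-10.6  34.9   0.1]
430,-50,255 shift [-198.   297.     0.4] n 9 per row [-22.  33.   0.]
611,-107,130 shift [ 87.8 168.2 125.1] n 6 per row [14.6 28.  20.8]
611,-107,33 shift [ 0.1 -0.1 97. ] n 3 per row [ 0.  -0.  32.3]
```

```bash

python3 -m inch '[[[-11,35,0],0],[[-11,35,0],0],[[-11,35,0],0],[[-11,35,0],0],[[-11,35,0],0],[[-11,35,0],0],[[-11,35,0],0],[[-11,35,0],0],[[-11,35,0],0],[[-8,34,0],0]]' | sed -n 2p
python3 -m inch '[[[-22,33,0],0],[[-22,33,0],0],[[-22,33,0],0],[[-22,33,0],0],[[-22,33,0],0],[[-22,33,0],0],[[-22,33,0],0],[[-22,33,0],0],[[-22,33,0],0]]' |sed -n 2p
python3 -m inch '[[[15,28,21],0],[[15,28,21],0],[[15,28,21],0],[[15,28,21],0],[[14,28,21],0],[[14,28,21],0],[[0,0,0],0]]' | sed -n 2p
python3 plan.py -45 611,-107,33
python3 - <<'E'
from m2 import *
c=snap('top'); P=pts(c); k=c['range_z']>0
D.clear(); D['top']=(P[k],c['img'][k].astype(int))
look('dish',(.611,-.107),.045,.016,.04,lambda C:C.min(1)>90)
E
```

```text
position: [0.361, 0.2986, 0.2564]
position: [0.4313, -0.0512, 0.2565]
position: [0.6126, -0.1069, 0.1281]
pos [ 612.6 -106.9  128.1] ang -44.8 tilt 0.18 j7 -0.19 t 5.3 w 0.798 gf 0.0 ft [-0.5  0.1 -0.4]
yaw 0.2 or -179.8
611,-107,33 shift [-0.9 -1.  95.1] n 3 per row [-0.3 -0.3 31.7]
dish top 0
```

```bash

python3 -m inch '[[[0,0,30],0],[[0,-1,30],0],[[-1,0,25],0],[[0,0,10],0],[[0,0,0],0]]' | sed -n 2,3p
python3 -m inch '[[[0,0,0],0],[[0,0,0],0],[[0,0,0],0],[[0,0,0],0],[[0,0,0],0],[[0,0,0],0]]' 0 40
python3 -m inch '[[[0,0,-30],0],[[0,0,-30],0],[[0,0,-40],0],[[0,0,-40],0],[[0,0,0],0]]'
python3 plan.py -45 500,-300,170 456,-338,170 456,-338,45
```

```text
position: [0.6108, -0.1061, 0.0357]
ee_rot: [-0.0, 0.923, 0.384, 0.0]
time_s: 6.78
position: [0.6118, -0.1065, 0.0371]
ee_rot: [0.0, 0.923, 0.384, 0.001]
ft_force: [-1.7, 0.7, 7.0]
grip_width: 0.57
gripper_force: 41.1
time_s: 7.4
position: [0.613, -0.1069, 0.1793]
ee_rot: [0.001, 0.924, 0.384, 0.003]
ft_force: [0.1, -0.5, -1.1]
grip_width: 0.566
gripper_force: 41.7
pos [ 613.  -106.9  179.3] ang -44.9 tilt 0.42 j7 -0.23 t 7.4 w 0.566 gf 41.7 ft [ 0.1 -0.5 -1.1]
yaw 0.1 or -179.9
500,-300,170 shift [-216.5   56.5    8.5] n 6 per row [-36.1   9.4   1.4]
456,-338,170 shift [-58.   -4.2  -0.3] n 2 per row [-29.   -2.1  -0.2]
456,-338,45 shift [ -0.6  -0.7 125. ] n 4 per row [-0.2 -0.2 31.2]
```

```bash

python3 -m inch '[[[-36,9,1],0],[[-36,9,1],0],[[-36,9,1],0],[[-36,9,1],0],[[-36,9,1],0],[[-36,9,1],0],[[-29,-2,0],0],[[-29,-2,0],0],[[0,0,0],0]]' | sed -n '2p;5,6p'
python3 -m inch '[[[0,0,30],0],[[0,0,30],0],[[0,0,30],0],[[0,0,24],0],[[0,0,8],0],[[0,0,5],0],[[0,0,0],0]]' | sed -n '2p;4,6p'
python3 -m inch '[[[0,0,0],0],[[0,0,0],0],[[0,0,0],0]]' 0.8
python3 -m inch '[[[0,0,-40],0],[[0,0,-40],0],[[0,0,-40],0],[[0,0,-40],0],[[0,0,-20],0],[[0,0,0],0]]' | sed -n '2p'
python3 plan.py -90 480,-100,200 408,47,150 408,47,25
```

```text
position: [0.4506, -0.3372, 0.1691]
grip_width: 0.567
gripper_force: 41.7
position: [0.4534, -0.3357, 0.0427]
ft_force: [-0.2, -0.0, -0.2]
grip_width: 0.57
gripper_force: 41.7
time_s: 9.78
position: [0.4532, -0.3358, 0.0427]
ee_rot: [0.0, 0.924, 0.384, 0.0]
ft_force: [-0.1, -0.6, 0.1]
grip_width: 0.797
gripper_force: 0.0
position: [0.4535, -0.3358, 0.2231]
pos [ 453.5 -335.8  223.1] ang -44.9 tilt 0.13 j7 0.19 t 10.5 w 0.8 gf 0.0 ft [ 0.7 -0.8 -0.8]
yaw 45.1 or -134.9
480,-100,200 shift [  26.4 -235.8   23. ] n 6 per row [  4.4 -39.3   3.8]
408,47,150 shift [ -72.1 -147.    49.8] n 5 per row [-14.4 -29.4  10. ]
408,47,25 shift [-3.00e-01 -1.00e-01  1.25e+02] n 4 per row [-0.1 -0.  31.2]
```

```bash

python3 -m inch '[[[0,0,0],9],[[0,0,0],9],[[0,0,0],9],[[0,0,0],9],[[0,0,0],9],[[4,-39,4],0],[[4,-39,4],0],[[4,-39,4],0],[[4,-39,4],0],[[4,-39,4],0],[[5,-40,4],0]]' | sed -n '2p'
python3 -m inch '[[[-14,-29,10],0],[[-14,-29,10],0],[[-14,-29,10],0],[[-15,-29,10],0],[[-15,-30,10],0],[[0,0,0],0]]' | sed -n '2p'
python3 - <<'E'
from m2 import *
c=snap('top'); P=pts(c); k=c['range_z']>0
D.clear(); D['top']=(P[k],c['img'][k].astype(int))
look('dish',(.453,-.336),.045,.012,.05,lambda C:C.min(1)>90)
for nm,xy in dict(urchin=(.3995,.3286),block=(.389,.206),trilo=(.406,.047),ammon=(.325,.270)).items(): look(nm,xy,.04,.009,.05)
E
python3 plan.py -90 408,47,25
```

```text
position: [0.4766, -0.0991, 0.1966]
position: [0.4028, 0.0467, 0.1465]
dish top 83 ztop [0.0258 0.0289] mean [ 0.4511 -0.3368] rect [ 450.8 -336.8   49.4   50.8   78.1]
urchin top 167 ztop [0.0186 0.0225] mean [0.4    0.3334] rect [400.3 334.   36.8  36.6  89.7]
block top 195 ztop [0.0186 0.0224] mean [0.3886 0.2079] rect [388.7 208.1  41.5  36.3  27.6]
trilo top 0
ammon top 201 ztop [0.0167 0.0208] mean [0.3242 0.2757] rect [324.2 276.2  42.4  42.2  45.8]
pos [404.1  45.6 147.2] ang -89.8 tilt 0.17 j7 -1.13 t 12.7 w 0.803 gf 0.0 ft [-0.1 -0.1 -0.2]
yaw 0.2 or -179.8
408,47,25 shift [  4.2  -1.7 122.2] n 4 per row [ 1.1 -0.4 30.5]
```

The dish is in the tub at (451,-337). Next is the trilobite.

```bash

python3 -m inch '[[[4,-2,30],0],[[0,0,30],0],[[0,0,30],0],[[0,0,20],0],[[0,0,10],0],[[0,0,2],0],[[0,0,0],0]]' | sed -n 2,4p
python3 -m inch '[[[0,0,0],0],[[0,0,0],0],[[0,0,0],0],[[0,0,0],0],[[0,0,0],0],[[0,0,0],0]]' 0 40
python3 -m inch '[[[0,0,-30],0],[[0,0,-30],0],[[0,0,-40],0],[[0,0,0],0]]'
python3 plan.py -45 656,-94,130 656,-94,35
```

```text
position: [0.4097, 0.0469, 0.0266]
ee_rot: [0.0, 1.0, 0.001, 0.0]
ft_force: [-0.7, -0.9, -0.7]
time_s: 14.32
position: [0.4096, 0.0475, 0.0269]
ee_rot: [-0.0, 1.0, 0.001, 0.0]
ft_force: [0.4, -0.3, 0.1]
grip_width: 0.388
gripper_force: 31.8
time_s: 14.82
position: [0.4106, 0.0481, 0.1281]
ee_rot: [-0.001, 1.0, 0.002, 0.002]
ft_force: [0.4, 0.3, -0.3]
grip_width: 0.386
gripper_force: 46.8
pos [410.6  48.1 128.1] ang -89.8 tilt 0.28 j7 -1.08 t 14.8 w 0.386 gf 46.8 ft [ 0.4  0.3 -0.3]
yaw -44.8 or 135.2
656,-94,130 shift [ 73.1 274.   -1.2] n 8 per row [ 9.1 34.2 -0.1]
656,-94,35 shift [-0.4 -0.1 95. ] n 3 per row [-0.1 -0.  31.7]
```

```bash

python3 -m inch '[[[0,0,0],-9],[[0,0,0],-9],[[0,0,0],-9],[[0,0,0],-9],[[0,0,0],-9],[[0,0,0],0]]' | sed -n 2p
python3 -m inch '[[[9,34,0],0],[[9,34,0],0],[[9,34,0],0],[[9,34,0],0],[[9,34,0],0],[[9,34,0],0],[[9,35,0],0],[[10,35,0],0],[[0,0,0],0]]' | sed -n '2p;5,6p'
python3 plan.py -45 656,-94,33
```

```text
position: [0.4088, 0.0473, 0.1259]
position: [0.656, -0.0962, 0.1253]
grip_width: 0.386
gripper_force: 46.8
pos [656.  -96.2 125.3] ang -45.1 tilt 0.1 j7 -0.21 t 16.7 w 0.386 gf 46.8 ft [-0.5  0.6 -0.4]
yaw -0.1 or 179.9
656,-94,33 shift [ 1.7 -1.7 92.3] n 3 per row [ 0.6 -0.6 30.8]
```

```bash

python3 -m inch '[[[2,-2,30],0],[[0,0,30],0],[[0,0,20],0],[[0,0,10],0],[[0,0,3],0],[[0,0,0],0]]' | sed -n '2p;4,6p'
python3 -m inch '[[[0,0,0],0],[[0,0,0],0],[[0,0,0],0]]' 0.65 | sed -n '5,6p'
python3 -m inch '[[[0,0,-30],0],[[0,0,-40],0],[[0,0,-40],0],[[0,0,-40],0],[[0,0,0],0]]' | sed -n '2p'
python3 plan.py -63 500,50,190 389,208,150 389,208,26
```

```text
position: [0.6553, -0.0918, 0.034]
ft_force: [-0.7, 0.0, 0.3]
grip_width: 0.385
gripper_force: 46.8
grip_width: 0.651
gripper_force: 0.0
position: [0.6568, -0.0923, 0.1871]
pos [656.8 -92.3 187.1] ang -44.9 tilt 0.38 j7 -0.25 t 18.4 w 0.65 gf 0.0 ft [-0.1  0.2 -0.6]
yaw 18.1 or -161.9
500,50,190 shift [ -75.1 -198.    -4. ] n 6 per row [-12.5 -33.   -0.7]
389,208,150 shift [ -27.4 -191.3   39.2] n 5 per row [ -5.5 -38.3   7.8]
389,208,26 shift [ -0.7  -0.4 124. ] n 4 per row [-0.2 -0.1 31. ]
```

```bash

python3 -m inch '[[[0,0,0],9],[[0,0,0],9],[[-12,-33,0],0],[[-12,-33,0],0],[[-13,-33,0],0],[[-13,-33,0],0],[[-13,-33,-1],0],[[-12,-33,-2],0]]' 0.8 | sed -n '2p'
python3 -m inch '[[[-5,-38,8],0],[[-5,-38,8],0],[[-6,-38,8],0],[[-6,-38,8],0],[[-6,-39,8],0],[[0,0,0],0]]' | sed -n '2p'
python3 - <<'E'
from m2 import *
c=snap('top'); P=pts(c); k=c['range_z']>0
D.clear(); D['top']=(P[k],c['img'][k].astype(int))
look('tril',(.656,-.094),.05,.015,.04,lambda C:(C[:,0]-C[:,2]>12))
for nm,xy in dict(urchin=(.3995,.3286),ammon=(.325,.270)).items(): look(nm,xy,.04,.009,.05)
E
python3 plan.py -63 389,208,26
```

```text
position: [0.4964, 0.0512, 0.1856]
position: [0.3835, 0.2095, 0.1452]
tril top 192 ztop [0.0213 0.0251] mean [ 0.6518 -0.0937] rect [658.1 -88.1  62.9  34.2  43.7]
urchin top 0
ammon top 0
pos [384.9 208.3 145.7] ang -62.7 tilt 0.09 j7 -1.12 t 20.2 w 0.798 gf 0.0 ft [ 0.8 -0.4  0. ]
yaw 0.3 or -179.7
389,208,26 shift [  3.7   2.1 119.7] n 3 per row [ 1.2  0.7 39.9]
```

```bash

python3 -m inch '[[[4,2,30],0],[[0,0,30],0],[[0,0,30],0],[[0,0,18],0],[[0,0,10],0],[[0,0,0],0]]' | sed -n '2p;4p'
python3 -m inch '[[[0,0,0],0],[[0,0,0],0],[[0,0,0],0],[[0,0,0],0],[[0,0,0],0],[[0,0,0],0]]' 0 40
python3 -m inch '[[[0,0,-30],0],[[0,0,-40],0],[[0,0,-40],0],[[0,0,0],0]]' | sed -n '2p;5,6p'
python3 plan.py -45 480,20,130 611,-139,130 611,-139,35
```

```text
position: [0.3909, 0.2069, 0.0281]
ft_force: [0.2, -0.2, 0.2]
time_s: 21.75
position: [0.3909, 0.2082, 0.0291]
ee_rot: [-0.0, 0.972, 0.234, 0.001]
ft_force: [0.0, -1.0, 5.5]
grip_width: 0.408
gripper_force: 39.9
position: [0.3916, 0.2091, 0.1406]
grip_width: 0.413
gripper_force: 40.8
pos [391.6 209.1 140.6] ang -62.8 tilt 0.33 j7 -1.09 t 22.2 w 0.413 gf 40.8 ft [-0.1  0.1 -2.1]
yaw -17.8 or 162.2
480,20,130 shift [-71.2 196.2  10.1] n 6 per row [-11.9  32.7   1.7]
611,-139,130 shift [-1.980e+01  2.051e+02 -2.000e-01] n 6 per row [-3.3 34.2 -0. ]
611,-139,35 shift [-0.5  0.1 95. ] n 3 per row [-0.2  0.  31.7]
```

```bash

python3 -m inch '[[[0,0,0],-9],[[0,0,0],-9],[[-12,33,1],0],[[-12,33,1],0],[[-12,33,1],0],[[-12,33,1],0],[[-12,33,1],0],[[-11,32,1],0]]' | sed -n 2p
python3 -m inch '[[[-3,34,0],0],[[-3,34,0],0],[[-3,34,0],0],[[-3,34,0],0],[[-4,34,0],0],[[-4,34,0],0],[[0,0,0],0]]' | sed -n '2p;5,6p'
python3 plan.py -45 611,-139,34
```

```text
position: [0.4796, 0.0175, 0.1315]
position: [0.6104, -0.1423, 0.1314]
grip_width: 0.412
gripper_force: 40.8
pos [ 610.4 -142.3  131.4] ang -45.1 tilt 0.09 j7 -0.11 t 24.1 w 0.412 gf 40.8 ft [ 0.2 -0.8 -0.6]
yaw -0.1 or 179.9
611,-139,34 shift [ 2.9 -2.  97.4] n 3 per row [ 1.  -0.7 32.5]
```

```bash

python3 -m inch '[[[3,-2,30],0],[[0,0,30],0],[[0,0,24],0],[[0,0,10],0],[[0,0,3],0],[[0,0,0],0]]' | sed -n '2p;4,6p'
python3 -m inch '[[[0,0,0],0],[[0,0,0],0],[[0,0,0],0]]' 0.65 | sed -n '5,6p'
python3 -m inch '[[[0,0,-30],0],[[0,0,-40],0],[[0,0,-40],0],[[0,0,-40],0],[[0,0,0],0]]' | sed -n '2p'
python3 plan.py -45 430,30,190 326,200,190
```

```text
position: [0.6114, -0.1364, 0.0359]
ft_force: [-0.8, 0.2, -0.6]
grip_width: 0.413
gripper_force: 40.8
grip_width: 0.651
gripper_force: 0.0
position: [0.6128, -0.137, 0.1888]
pos [ 612.8 -137.   188.8] ang -44.9 tilt 0.37 j7 -0.16 t 25.9 w 0.646 gf 0.0 ft [-0.1  0.2 -0. ]
yaw 0.1 or -179.9
430,30,190 shift [ -11.2 -247.3   -2.5] n 7 per row [ -1.6 -35.3  -0.4]
326,200,190 shift [  46.7 -193.7   -0.8] n 5 per row [  9.3 -38.7  -0.2]
```

```bash

python3 -m inch '[[[-1,-35,0],0],[[-1,-35,0],0],[[-2,-35,0],0],[[-2,-35,0],0],[[-2,-35,0],0],[[-2,-36,0],0],[[-1,-36,0],0],[[0,0,0],0]]' 0.8 | sed -n '2p'
python3 - <<'E'
from m2 import *
c=snap('top','top1'); P=pts(c); k=c['range_z']>0
D.clear(); D['top']=(P[k],c['img'][k].astype(int))
look('dish',(.453,-.336),.045,.012,.05,lambda C:C.min(1)>90)
look('shell',(.611,-.139),.04,.015,.04,lambda C:(C[:,0]-C[:,2]>12))
look('tril',(.656,-.094),.04,.015,.04,lambda C:(C[:,0]-C[:,2]>12))
for nm,xy in dict(urchin=(.3995,.3286),ammon=(.325,.270)).items(): look(nm,xy,.04,.009,.05)
E
python3 plan.py -45 326,276,150 326,276,26
```

```text
position: [0.426, 0.0324, 0.1845]
dish top 88 ztop [0.0247 0.0295] mean [ 0.4516 -0.3369] rect [ 450.7 -337.1   50.8   49.8   34.6]
shell top 186 ztop [0.0227 0.0268] mean [ 0.6094 -0.1365] rect [ 615.5 -130.9   59.1   35.5   44.5]
tril top 189 ztop [0.0209 0.0248] mean [ 0.6519 -0.0942] rect [657.9 -88.1  61.9  34.1  45.1]
urchin top 168 ztop [0.0188 0.0233] mean [0.3998 0.3333] rect [398.9 333.7  37.7  39.2  89.1]
ammon top 200 ztop [0.017  0.0209] mean [0.3243 0.2757] rect [325.  276.3  42.9  41.4  88.9]
pos [427.6  31.3 185. ] ang -44.8 tilt 0.05 j7 -0.57 t 26.9 w 0.798 gf 0.0 ft [ 0.4 -0.3 -0.8]
yaw 0.2 or -179.8
326,276,150 shift [ 101.2 -244.9   35.2] n 7 per row [ 14.5 -35.    5. ]
326,276,26 shift [-0.00e+00  1.00e-01  1.24e+02] n 4 per row [-0.  0. 31.]
```

View pics/top1.png

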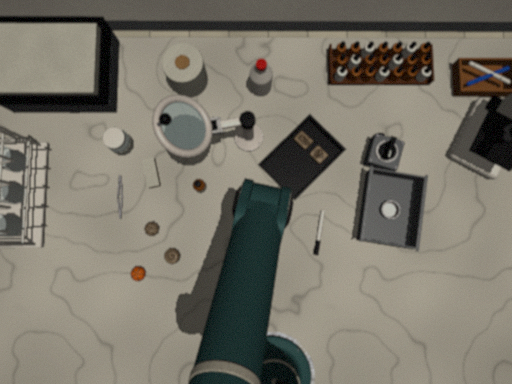

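The dish at (390,209) is in the tub, and the shell and trilobite at (318,155) and (304,140) lie in the tray. Next is the ammonite.

```bash

python3 -m inch '[[[14,-35,5],0],[[14,-35,5],0],[[14,-35,5],0],[[14,-35,5],0],[[15,-35,5],0],[[15,-35,5],0],[[15,-35,5],0],[[0,0,0],0]]' | sed -n '2p'
python3 plan.py -45 326,276,26
```

```text
position: [0.3262, 0.2766, 0.1498]
pos [326.2 276.6 149.8] ang -44.7 tilt 0.09 j7 -1.13 t 27.9 w 0.798 gf 0.0 ft [-0.7  0.4 -0.5]
yaw 0.3 or -179.7
326,276,26 shift [ -0.6   0.  123.8] n 4 per row [-0.1  0.  31. ]
```

```bash

python3 -m inch '[[[0,0,32],0],[[0,0,32],0],[[0,0,30],0],[[0,0,18],0],[[0,0,11],0],[[0,0,0],0]]' | sed -n '2p;4p'
python3 -m inch '[[[0,0,0],0],[[0,0,0],0],[[0,0,0],0],[[0,0,0],0],[[0,0,0],0],[[0,0,0],0]]' 0 40
python3 -m inch '[[[0,0,-30],0],[[0,0,-40],0],[[0,0,-40],0],[[0,0,0],0]]' | sed -n '2p;5,6p'
python3 plan.py -45 420,50,150 554,-82,130 554,-82,35
```

```text
position: [0.3267, 0.2738, 0.0269]
ft_force: [0.6, -0.8, -0.7]
time_s: 29.42
position: [0.3265, 0.2751, 0.0282]
ee_rot: [-0.0, 0.924, 0.384, 0.001]
ft_force: [-0.2, -2.0, 5.3]
grip_width: 0.491
gripper_force: 39.8
position: [0.3269, 0.2766, 0.1398]
grip_width: 0.494
gripper_force: 41.0
pos [326.9 276.6 139.8] ang -44.8 tilt 0.37 j7 -1.09 t 29.9 w 0.494 gf 41.0 ft [ 0.1 -0.7 -0.7]
yaw 0.2 or -179.8
420,50,150 shift [-94.3 226.  -11.3] n 7 per row [-13.5  32.3  -1.6]
554,-82,130 shift [  1.3 188.1  19.6] n 5 per row [ 0.3 37.6  3.9]
554,-82,35 shift [-0.6  0.2 95. ] n 3 per row [-0.2  0.1 31.7]
```

```bash

python3 -m inch '[[[-13,32,-1],0],[[-13,32,-1],0],[[-13,32,-1],0],[[-13,32,-2],0],[[-14,32,-2],0],[[-14,33,-2],0],[[-14,33,-2],0]]' | sed -n 2p
python3 -m inch '[[[0,38,4],0],[[0,38,4],0],[[0,38,4],0],[[0,37,4],0],[[1,37,4],0],[[0,0,0],0]]' | sed -n '2p;5,6p'
python3 plan.py -45 554,-82,34
```

```text
position: [0.4195, 0.0478, 0.1479]
position: [0.5543, -0.0856, 0.1274]
grip_width: 0.492
gripper_force: 41.0
pos [554.3 -85.6 127.4] ang -45.1 tilt 0.1 j7 -0.18 t 31.6 w 0.492 gf 41.0 ft [ 0.4  0.  -0.8]
yaw -0.1 or 179.9
554,-82,34 shift [ 2.5 -2.9 93.4] n 3 per row [ 0.8 -1.  31.1]
```

```bash

python3 -m inch '[[[2,-3,31],0],[[0,0,30],0],[[0,0,20],0],[[0,0,10],0],[[0,0,3],0],[[0,0,0],0]]' | sed -n '2p;4,6p'
python3 -m inch '[[[0,0,0],0],[[0,0,0],0],[[0,0,0],0]]' 0.7 | sed -n '5,6p'
python3 -m inch '[[[0,0,-30],0],[[0,0,-40],0],[[0,0,-40],0],[[0,0,-40],0],[[0,0,0],0]]' | sed -n '2p'
python3 plan.py -45 420,50,190 400,334,160 400,334,28
```

```text
position: [0.5533, -0.0798, 0.0348]
ft_force: [0.4, -1.3, 0.7]
grip_width: 0.496
gripper_force: 41.0
grip_width: 0.699
gripper_force: 0.0
position: [0.5547, -0.0801, 0.1872]
pos [554.7 -80.1 187.2] ang -44.9 tilt 0.34 j7 -0.25 t 33.3 w 0.703 gf 0.0 ft [-0.2 -0.2 -0. ]
yaw 0.1 or -179.9
420,50,190 shift [  -3.2 -187.2   -3.6] n 5 per row [ -0.6 -37.4  -0.7]
400,334,160 shift [ 186.5 -215.1   30. ] n 8 per row [ 23.3 -26.9   3.8]
400,334,28 shift [ -0.6  -0.5 132. ] n 4 per row [-0.2 -0.1 33. ]
```

```bash

python3 -m inch '[[[-1,-37,0],0],[[-1,-37,0],0],[[-1,-37,0],0],[[0,-37,0],0],[[0,-38,0],0],[[0,0,0],0]]' 0.8 | sed -n '2p'
python3 - <<'E'
from m2 import *
c=snap('top'); P=pts(c); k=c['range_z']>0
D.clear(); D['top']=(P[k],c['img'][k].astype(int))
look('ammon',(.554,-.082),.035,.013,.04,lambda C:(C[:,0]-C[:,2]>12))
look('urchin',(.4,.334),.06,.009,.05)
E
python3 -m inch '[[[23,-27,4],0],[[23,-27,4],0],[[23,-27,4],0],[[23,-27,4],0],[[23,-27,4],0],[[23,-27,4],0],[[24,-27,4],0],[[24,-27,4],0],[[0,0,0],0]]' | sed -n '2p'
python3 plan.py -45 400,334,28
```

```text
position: [0.4165, 0.0516, 0.1833]
ammon top 187 ztop [0.0208 0.0247] mean [ 0.5517 -0.0798] rect [552.6 -80.4  41.9  42.6  63.2]
urchin top 166 ztop [0.0188 0.0239] mean [0.4    0.3331] rect [398.9 333.1  39.   39.3  89.9]
position: [0.3978, 0.3356, 0.1513]
pos [397.8 335.6 151.3] ang -44.7 tilt 0.07 j7 -1.07 t 35.2 w 0.798 gf 0.0 ft [-0.6 -0.6 -0.1]
yaw 0.3 or -179.7
400,334,28 shift [  0.5   2.5 123.3] n 4 per row [ 0.1  0.6 30.8]
```

```bash

python3 -m inch '[[[0,2,32],0],[[0,0,32],0],[[0,0,30],0],[[0,0,18],0],[[0,0,12],0],[[0,0,1],0],[[0,0,0],0]]' | sed -n '2p;4p'
python3 -m inch '[[[0,0,0],0],[[0,0,0],0],[[0,0,0],0],[[0,0,0],0],[[0,0,0],0],[[0,0,0],0]]' 0 40
python3 -m inch '[[[0,0,-30],0],[[0,0,-40],0],[[0,0,-50],0],[[0,0,0],0]]' | sed -n '2p;5,6p'
python3 plan.py -45 430,90,150 599,-37,130 599,-37,35
```

```text
position: [0.3992, 0.3325, 0.0279]
ft_force: [0.5, 0.9, -0.7]
time_s: 36.85
position: [0.399, 0.3327, 0.0283]
ee_rot: [-0.001, 0.923, 0.384, 0.001]
ft_force: [-1.3, -0.9, 6.2]
grip_width: 0.461
gripper_force: 39.5
position: [0.4003, 0.3337, 0.1507]
grip_width: 0.462
gripper_force: 41.0
pos [400.3 333.7 150.7] ang -44.9 tilt 0.41 j7 -1.06 t 37.4 w 0.462 gf 41.0 ft [ 0.2 -0.4 -1.2]
yaw 0.1 or -179.9
430,90,150 shift [-151.4  193.3   -0.6] n 7 per row [-21.6  27.6  -0.1]
599,-37,130 shift [ 29.6 209.3  20. ] n 6 per row [ 4.9 34.9  3.3]
599,-37,35 shift [-0.7  0.1 95. ] n 3 per row [-0.2  0.  31.7]
```

```bash

python3 -m inch '[[[-21,27,0],0],[[-21,27,0],0],[[-21,27,0],0],[[-22,28,0],0],[[-22,28,0],0],[[-22,28,0],0],[[-22,28,0],0]]' | sed -n 2p
python3 -m inch '[[[5,35,3],0],[[5,35,3],0],[[5,35,3],0],[[5,35,3],0],[[5,35,4],0],[[5,35,4],0],[[0,0,0],0]]' | sed -n '2p;5,6p'
python3 plan.py -45 599,-37,34
```

```text
position: [0.4283, 0.088, 0.1468]
position: [0.5994, -0.0401, 0.1263]
grip_width: 0.462
gripper_force: 41.0
pos [599.4 -40.1 126.3] ang -45.0 tilt 0.11 j7 -0.28 t 39.1 w 0.462 gf 41.0 ft [-0.6  0.1 -1. ]
yaw -0.0 or 180.0
599,-37,34 shift [ 2.1 -2.6 92.3] n 3 per row [ 0.7 -0.9 30.8]
```

```bash

python3 -m inch '[[[2,-3,31],0],[[0,0,30],0],[[0,0,19],0],[[0,0,10],0],[[0,0,3],0],[[0,0,0],0]]' | sed -n '2p;4,6p'
python3 -m inch '[[[0,0,0],0],[[0,0,0],0],[[0,0,0],0]]' 0.65 | sed -n '5,6p'
python3 -m inch '[[[0,0,-30],0],[[0,0,-40],0],[[0,0,-50],0],[[0,-30,-50],0],[[0,-40,-50],0],[[0,-40,0],0],[[0,-40,0],0],[[0,-40,0],0],[[0,0,0],0]]' | sed -n '2p'
python3 - <<'E'
from m2 import *
D.clear()
for n in ['top','scene']:
    c=snap(n,n+'2'); P=pts(c); k=c['range_z']>0; D[n]=(P[k],c['img'][k].astype(int))
br=lambda C:(C[:,0]-C[:,2]>12)
for nm,xy in dict(tri=(.656,-.094),shell=(.611,-.137),amm=(.553,-.08),urch=(.599,-.036)).items(): look(nm,xy,.035,.013,.04,br)
look('dish',(.453,-.336),.045,.012,.05,lambda C:C.min(1)>90)
look('ball',(.63,.24),.04,.28,.34,lambda C:C.max(1)<60)
E
python3 plan.py
```

```text
position: [0.5985, -0.0345, 0.0349]
ft_force: [-0.7, -0.0, -1.4]
grip_width: 0.457
gripper_force: 41.0
grip_width: 0.654
gripper_force: 0.0
position: [0.4622, 0.1016, 0.2529]
tri top 192 ztop [0.0213 0.0249] mean [ 0.6513 -0.0939] rect [651.8 -94.4  45.3  34.2  44.1]
tri scene 188 ztop [0.0221 0.0249] mean [ 0.6587 -0.0909] rect [659.5 -89.1  54.   34.8  43.4]
shell top 187 ztop [0.023  0.0267] mean [ 0.6083 -0.1368] rect [ 608.8 -137.1   40.6   34.5   45. ]
shell scene 188 ztop [0.0237 0.0264] mean [ 0.6185 -0.1318] rect [ 614.4 -134.3   41.9   36.2   46.5]
amm top 188 ztop [0.0213 0.025 ] mean [ 0.5516 -0.0796] rect [552.3 -80.3  42.   43.4  62.9]
amm scene 167 ztop [0.0219 0.0246] mean [ 0.5603 -0.0761] rect [558.1 -76.9  42.   40.   24.8]
urch top 155 ztop [0.0234 0.0273] mean [ 0.5984 -0.0318] rect [598.7 -32.2  37.8  37.4   0.9]
urch scene 147 ztop [0.0243 0.028 ] mean [ 0.6082 -0.0288] rect [605.3 -28.1  34.4  43.2   3.9]
dish top 87 ztop [0.0251 0.0302] mean [ 0.4512 -0.3374] rect [ 450.4 -336.1   49.6   49.9   49. ]
dish scene 112 ztop [0.0234 0.0288] mean [ 0.4518 -0.341 ] rect [ 454.  -337.5   50.    50.5   57.3]
ball top 101 ztop [0.3132 0.3169] mean [0.6308 0.2411] rect [631.8 241.1  21.2  22.4  86.6]
ball scene 159 ztop [0.3099 0.3167] mean [0.6437 0.2459] rect [642.6 246.2  14.3  25.1  11.1]
pos [464.4  99.1 253.5] ang -44.8 tilt 0.07 j7 -0.79 t 41.5 w 0.651 gf 0.0 ft [-0.4 -0.6  0.2]
```

View pics/top2.png

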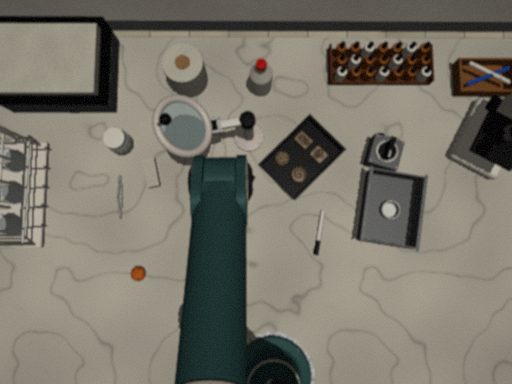

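The tray holds all four fossils, at (283,158), (298,174), (319,154) and (303,140), and the magnifier is still aside. Step 1 is met. Now I locate the ball.

```bash
cat > ball.py <<'E'
from h import *
from scipy.optimize import least_squares
import sys
g=np.array([float(v) for v in sys.argv[1].split(',')])/1000; lo=g[2]-.008
for n in ['top','scene','both']:
    if n!='both':
        c=snap(n); P=pts(c); m=(c['range_z']>0)&(np.linalg.norm(P-g,axis=-1)<.03)&(P[...,2]>lo)&(c['img'].max(2)<75); Q=P[m]
        al=[Q] if n=='top' else al+[Q]
    else: Q=np.vstack(al)
    if len(Q)<20: print(n,len(Q)); continue
    s=least_squares(lambda x:np.linalg.norm(Q-x,axis=1)-.014,g,loss='soft_l1',f_scale=.002)
    b=s.x; C=np.array([.664,.065]); d=b[:2]-C
    print(n,len(Q),(b*1000).round(1),'r',round(np.hypot(*d)*1000,1),'swivel',round(np.arctan2(-d[1],-d[0]),3))
E
python3 ball.py 636,243,302
python3 plan.py 9 560,180,380 636,243,380
```

```text
top 115 [632.9 242.9 302.8] r 180.6 swivel -1.398
scene 173 [634.5 244.4 304.7] r 181.8 swivel -1.408
both 288 [634.4 244.  304.1] r 181.4 swivel -1.407
pos [464.9  98.1 253.4] ang -45.0 tilt 0.06 j7 -0.79 t 41.5 w 0.649 gf 0.0 ft [ 0.7 -0.2 -0. ]
yaw -54.0 or 126.0
560,180,380 shift [  65.9  106.8 -126.5] n 5 per row [ 13.2  21.4 -25.3]
636,243,380 shift [50.3 84.9  0.1] n 3 per row [16.8 28.3  0. ]
```

```bash

python3 -m inch '[[[0,0,-25],-9],[[0,0,-25],-9],[[0,0,-25],-9],[[0,0,-25],-9],[[0,0,-26],-9],[[0,0,0],-9],[[0,0,0],0]]' | sed -n 2p
python3 plan.py 9 634,244,385 634,244,310
```

```text
position: [0.4647, 0.0978, 0.3792]
pos [464.7  97.8 379.2] ang 8.9 tilt 0.03 j7 -0.08 t 42.4 w 0.65 gf 0.0 ft [ 0.4  0.5 -0.4]
yaw -0.1 or 179.9
634,244,385 shift [117.9 190.   -5.7] n 6 per row [19.6 31.7 -1. ]
634,244,310 shift [ 0. -0. 75.] n 2 per row [ 0.  -0.  37.5]
```

```bash

python3 -m inch '[[[20,32,-1],0],[[20,32,-1],0],[[20,32,-1],0],[[20,32,-1],0],[[19,31,-1],0],[[19,31,-1],0],[[0,0,0],0]]' | sed -n 2p
python3 plan.py 9 634,244,310
```

```text
position: [0.6343, 0.2469, 0.3826]
pos [634.3 246.9 382.6] ang 9.0 tilt 0.2 j7 0.05 t 43.3 w 0.65 gf 0.0 ft [ 0.9 -0.5 -0.1]
yaw 0.0 or -180.0
634,244,310 shift [-2.6 -0.6 72.6] n 2 per row [-1.3 -0.3 36.3]
```

```bash

python3 -m inch '[[[-2,0,30],0],[[0,0,25],0],[[0,0,16],0],[[0,0,0],0]]' | sed -n '2p;4p'
python3 -m inch '[[[0,0,0],0],[[0,0,0],0],[[0,0,0],0],[[0,0,0],0],[[0,0,0],0],[[0,0,0],0]]' 0 60
python3 -m inch '[[[6,0,5],0],[[6,0,6],0],[[6,0,6],0],[[6,0,6],0],[[5,0,6],0],[[5,0,7],0],[[4,0,7],0],[[4,0,7],0],[[4,0,7],0],[[4,0,8],0],[[3,0,8],0],[[2,0,8],0]]'
python3 -m inch '[[[0,0,0],0],[[0,0,0],0]]'
python3 plan.py
```

```text
position: [0.6328, 0.243, 0.3131]
ft_force: [0.8, 0.7, -0.2]
time_s: 44.55
position: [0.6339, 0.2443, 0.315]
ee_rot: [0.0, 0.649, 0.761, 0.001]
ft_force: [0.1, 1.5, 5.4]
grip_width: 0.292
gripper_force: 58.9
time_s: 46.05
position: [0.6239, 0.3058, 0.2345]
ee_rot: [-0.003, 0.647, 0.763, 0.004]
ft_force: [-2.7, 14.5, 9.3]
grip_width: 0.288
gripper_force: 58.3
time_s: 46.3
position: [0.6233, 0.3062, 0.2338]
ee_rot: [-0.003, 0.646, 0.763, 0.004]
ft_force: [-1.2, 14.1, 3.5]
grip_width: 0.29
gripper_force: 58.6
pos [623.3 306.2 233.8] ang 9.5 tilt 0.57 j7 0.05 t 46.3 w 0.29 gf 58.6 ft [-1.2 14.1  3.5]
```

```bash

python3 -m inch '[[[0,0,0],0],[[0,0,0],0],[[0,0,0],0]]' 0.6 | sed -n '2p;4,5p'
python3 -m inch '[[[0,0,-30],0],[[0,0,-40],0],[[-40,0,-20],0],[[-40,0,0],0],[[-50,0,0],0],[[-50,0,0],0],[[0,0,0],0]]' | sed -n 2p
cat > lens.py <<'E'
from h import *
import sys
# rim plane: white points near expected lens centre
g=np.array([float(v) for v in sys.argv[1].split(',')])/1000
for n in ['top','scene']:
    c=snap(n); P=pts(c); m=(c['range_z']>0)&(np.hypot(*np.moveaxis(P[...,:2]-g,-1,0))<.085)&(P[...,2]>.14)&(P[...,2]<.26)&(c['img'].min(2)>110); Q=P[m]
    for _ in range(4):
        mu=Q.mean(0); N=np.linalg.svd(Q-mu,full_matrices=False)[2][2]; N*=np.sign(N[2]); Q=Q[abs((Q-mu)@N)<.007]
    ce,rad=cv2.minEnclosingCircle((Q[:,:2]*1000).astype(np.float32))
    print(n,len(Q),'normal',N.round(3),'tilt',np.arccos(N[2]).round(3),'circle',np.round(ce,1),round(rad,1),'z',mu[2].round(3))
E
python3 lens.py 637,233; python3 ball.py 627,300,226; python3 plan.py
```

```text
position: [0.6248, 0.2968, 0.2327]
ft_force: [-0.7, 0.1, -0.1]
grip_width: 0.6
position: [0.6536, 0.113, 0.3238]
top 366 normal [-0.021 -0.177  0.984] tilt 0.179 circle [642.5 274.8] 60.9 z 0.188
scene 2596 normal [ 0.005 -0.044  0.999] tilt 0.045 circle [639.1 232.3] 76.6 z 0.187
top 93 [622.6 295.8 226.2] r 234.5 swivel -1.393
scene 162 [624.6 296.8 227.7] r 235.1 swivel -1.402
both 255 [624.3 296.5 227.3] r 234.9 swivel -1.401
pos [653.  121.6 322.7] ang 9.2 tilt 0.05 j7 0.27 t 47.8 w 0.599 gf 0.0 ft [0.1 0.1 0.6]
```

```bash

python3 -m inch '[[[0,0,0],9],[[0,0,0],9],[[0,0,0],9],[[0,0,0],9],[[0,0,0],9],[[0,0,0],9],[[0,0,0],9],[[0,0,0],9],[[0,0,0],9],[[0,0,0],8],[[0,0,0],0]]' | sed -n 2p
python3 plan.py -80 624.5,297,310 624.5,297,236
```

```text
position: [0.653, 0.1221, 0.3224]
pos [653.  122.1 322.4] ang -79.7 tilt 0.06 j7 -1.09 t 49.1 w 0.602 gf 0.0 ft [-0.5  0.7 -0.7]
yaw 0.3 or -179.7
624.5,297,310 shift [   2.3 -177.2   12.3] n 5 per row [  0.5 -35.4   2.5]
624.5,297,236 shift [ 0.1 -0.  74. ] n 2 per row [ 0. -0. 37.]
```

```bash

python3 -m inch '[[[1,-35,2],0],[[1,-35,2],0],[[0,-35,2],0],[[0,-36,3],0],[[0,-36,3],0],[[0,0,0],0]]' | sed -n 2p
python3 plan.py -80 624.5,297,236
```

```text
position: [0.6226, 0.3001, 0.3098]
pos [622.6 300.1 309.8] ang -79.3 tilt 0.1 j7 -1.34 t 49.9 w 0.6 gf 0.0 ft [ 0.5 -0.7 -0.6]
yaw 0.7 or -179.3
624.5,297,236 shift [ 1.5  3.5 73.8] n 2 per row [ 0.7  1.7 36.9]
```

```bash

python3 -m inch '[[[1,3,30],0],[[0,0,30],0],[[0,0,14],0],[[0,0,0],0]]' | sed -n '2p;4p'
python3 -m inch '[[[0,0,0],0],[[0,0,0],0],[[0,0,0],0],[[0,0,0],0],[[0,0,0],0]]' 0 60 | sed -n '2p;4,6p'
python3 -m inch '[[[-20,1,0],-5],[[-20.5,1,0],-5],[[-20.5,1,0],-5],[[-20.5,1,0],-5],[[0,0,0],0]]'
python3 plan.py
```

```text
position: [0.6254, 0.2917, 0.2366]
ft_force: [0.9, -0.4, -0.3]
position: [0.6253, 0.2973, 0.239]
ft_force: [-2.5, 9.0, 2.7]
grip_width: 0.292
gripper_force: 58.7
time_s: 51.62
position: [0.5473, 0.2681, 0.2389]
ee_rot: [-0.005, 0.965, 0.262, -0.0]
ft_force: [-7.7, 8.0, 4.1]
grip_width: 0.295
gripper_force: 59.2
pos [547.3 268.1 238.9] ang -59.6 tilt 0.54 j7 -0.96 t 51.6 w 0.295 gf 59.2 ft [-7.7  8.   4.1]
```

```bash

python3 -m inch '[[[-20.5,0,0],-5],[[-20.5,0,0],-5],[[-20.5,0,0],-5],[[-20.5,1,0],-5],[[-20.5,1,0],-5],[[-20.5,1,0],-5],[[-20.5,1,0],-5],[[-20.5,1,0],-5],[[-20.5,1,0],-5],[[-20.5,1,0],-5],[[0,0,0],0]]' | sed -n '2p;4,6p'
python3 plan.py
```

```text
position: [0.4341, 0.1019, 0.2378]
ft_force: [-5.3, 0.5, 3.7]
grip_width: 0.294
gripper_force: 59.6
pos [434.1 101.9 237.8] ang -10.0 tilt 0.21 j7 -0.15 t 53.0 w 0.294 gf 59.6 ft [-5.3  0.5  3.7]
```

```bash

python3 -m inch '[[[-20.5,1,0],-5],[[-20.5,1,0],-5],[[-20.5,1,0],-5],[[-20.5,1,0],-5],[[-20.5,1,0],-5],[[-20.5,1,0],-5],[[-20.5,1,0],-5],[[-20.5,1,0],-5],[[-20.5,1,0],-5],[[0,0,0],0]]' | sed -n '2p;4,6p'
python3 -m inch '[[[-20.5,1,0],-5],[[-20.5,1,0],-5],[[-20.5,1,0],-5],[[-20.5,1,0],-5],[[-20.5,1,0],-5],[[0,0,0],0]]' | sed -n '2p;4,6p'
python3 plan.py
```

```text
position: [0.4763, -0.074, 0.2375]
ft_force: [-0.3, -0.5, -0.1]
grip_width: 0.294
gripper_force: 59.5
position: [0.5516, -0.1411, 0.2372]
ft_force: [-0.1, 1.7, 0.5]
grip_width: 0.292
gripper_force: 59.6
pos [ 551.6 -141.1  237.2] ang 60.0 tilt 0.09 j7 1.59 t 55.0 w 0.292 gf 59.6 ft [-0.1  1.7  0.5]
```

```bash

python3 -m inch '[[[-18,1,0],-4],[[-14,1,0],-3],[[0,0,0],0],[[0,0,0],0]]' | sed -n '2p;4,6p'
python3 -m inch '[[[0,0,0],0],[[0,0,0],0],[[0,0,0],0]]' 0.6 | sed -n '2p;4,5p'
python3 -m inch '[[[0,0,-30],0],[[0,0,-40],0],[[0,-30,-40],0],[[0,-40,0],0],[[0,-50,0],0],[[0,-50,0],0],[[0,0,0],0]]' | sed -n 2p
python3 lens.py 603,-94; python3 ball.py 579,-156,226
python3 - <<'E'
from h import *
snap('scene','scene3');snap('top','top3')
E
```

```text
position: [0.5793, -0.1543, 0.2372]
ft_force: [-1.2, 0.1, -0.0]
grip_width: 0.293
gripper_force: 59.5
position: [0.5798, -0.1545, 0.2371]
ft_force: [1.0, 0.1, -0.8]
grip_width: 0.599
position: [0.5105, -0.3161, 0.3477]
top 1095 normal [0.003 0.003 1.   ] tilt 0.005 circle [603.3 -90.2] 80.7 z 0.188
scene 1877 normal [-0.     0.005  1.   ] tilt 0.005 circle [608.4 -91.5] 77.3 z 0.186
top 104 [ 577.3 -156.6  224.6] r 237.9 swivel 1.198
scene 95 [ 579.7 -155.3  225.6] r 235.9 swivel 1.205
both 199 [ 579.1 -155.6  225.3] r 236.4 swivel 1.203
```

View pics/top3.png

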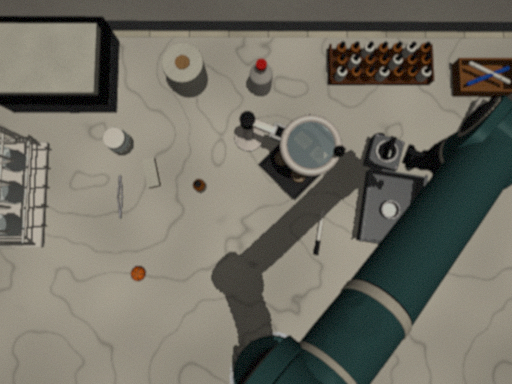

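View pics/scene3.png

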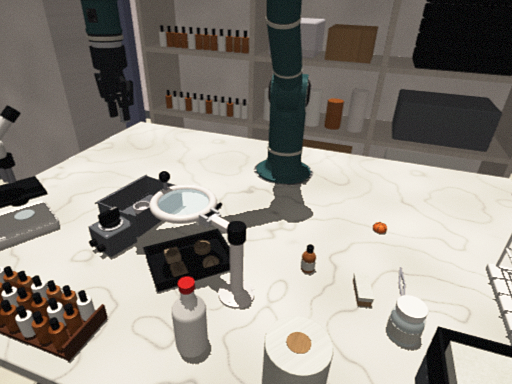

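The lens is level (tilt about 0.005) and centred within about 5 mm at (312,145). The fossils are still in the tray and the dish in the tub. Next is the isolator.

```bash

python3 -m inch '[[[0,0,0],-7],[[0,0,0],-6],[[0,0,0],-6],[[0,0,0],0]]' 0.6 60 | sed -n 2p
python3 plan.py 72.4 611,-317.5,200 611,-317.5,108
```

```text
position: [0.5142, -0.3103, 0.3471]
pos [ 514.2 -310.3  347.1] ang 86.1 tilt 0.03 j7 2.24 t 57.5 w 0.604 gf 0.0 ft [ 0.  -0.   0.5]
yaw 13.7 or -166.3
611,-317.5,200 shift [-94.4  22.4 147.1] n 5 per row [-18.9   4.5  29.4]
611,-317.5,108 shift [ 0. -0. 92.] n 3 per row [ 0.  -0.  30.7]
```

```bash

python3 -m inch '[[[0,0,0],7],[[0,0,0],6.5],[[-19,4.5,30],0],[[-19,4.5,30],0],[[-19,4.5,30],0],[[-19,4.5,30],0],[[-18,4,27],0],[[0,0,0],0],[[0,0,0],0]]' | sed -n 2p
python3 plan.py 72.4 611,-317.5,108
```

```text
position: [0.6097, -0.3187, 0.201]
pos [ 609.7 -318.7  201. ] ang 72.6 tilt 0.05 j7 2.08 t 58.7 w 0.6 gf 0.0 ft [ 0.3 -0.5  0.7]
yaw 0.2 or -179.8
611,-317.5,108 shift [-0.8  1.7 93. ] n 3 per row [-0.3  0.6 31. ]
```

```bash

python3 -m inch '[[[-1,1,30],0],[[0,0,30],0],[[0,0,22],0],[[0,0,11],0],[[0,0,0],0]]' | sed -n '2p;4p'
python3 -m inch '[[[0,0,0],0],[[0,0,0],0],[[0,0,0],0],[[0,0,0],0],[[0,0,0],0],[[0,0,0],0]]' 0 60
python3 plan.py
```

```text
position: [0.611, -0.3179, 0.1071]
ft_force: [-0.0, 0.2, -0.3]
time_s: 60.05
position: [0.6121, -0.3169, 0.1084]
ee_rot: [0.001, 0.151, 0.989, 0.001]
ft_force: [-1.2, 4.1, 5.5]
grip_width: 0.151
gripper_force: 60.1
pos [ 612.1 -316.9  108.4] ang 72.7 tilt 0.12 j7 2.13 t 60.0 w 0.151 gf 60.1 ft [-1.2  4.1  5.5]
```

```bash

python3 -m inch '[[[0,0,0],7],[[0,0,0],7],[[0,0,0],7],[[0,0,0],8],[[0,0,0],8],[[0,0,0],8],[[0,0,0],8],[[0,0,0],8],[[0,0,0],8],[[0,0,0],8],[[0,0,0],8],[[0,0,0],4]]'
python3 -m inch '[[[0,0,0],0],[[0,0,0],0]]' | sed -n '2p;4,5p'
python3 plan.py
```

```text
time_s: 61.55
position: [0.6122, -0.3168, 0.1084]
ee_rot: [-0.0, 0.801, 0.598, 0.001]
ft_force: [-0.3, 3.1, 6.7]
grip_width: 0.152
gripper_force: 60.5
position: [0.6122, -0.3168, 0.1084]
ft_force: [-0.7, 4.4, 6.5]
grip_width: 0.152
pos [ 612.2 -316.8  108.4] ang -16.3 tilt 0.12 j7 0.79 t 61.8 w 0.152 gf 60.6 ft [-0.7  4.4  6.5]
```

Turned 89°. I release, retreat and check everything.

```bash

python3 -m inch '[[[0,0,0],0],[[0,0,0],0],[[0,0,0],0]]' 0.6 | sed -n '5p'
python3 -m inch '[[[0,0,-30],0],[[0,0,-40],0],[[0,0,-40],0],[[0,0,-40],0],[[0,0,-40],0],[[-30,0,-40],0],[[-40,0,0],0],[[-40,0,0],0],[[-40,0,0],0],[[-40,0,0],0],[[0,0,0],0]]' | sed -n 2p
python3 -m inch '[[[0,0,0],0],[[0,0,0],0],[[0,0,0],0],[[0,0,0],0]]' | sed -n '2p;4p'
python3 lens.py 603,-94; python3 ball.py 579,-156,226
python3 - <<'E'
from m2 import *
D.clear()
for n in ['top','scene']:
    c=snap(n,n+'4'); P=pts(c); k=c['range_z']>0; D[n]=(P[k],c['img'][k].astype(int))
look('handle',(.611,-.3175),.045,.1,.12)
look('dish',(.453,-.336),.05,.012,.05,lambda C:C.min(1)>90)
br=lambda C:(C[:,0]-C[:,2]>12)
for nm,xy in dict(tri=(.656,-.094),shell=(.611,-.137),amm=(.553,-.08),urch=(.599,-.036)).items(): look(nm,xy,.035,.013,.04,br)
E
python3 plan.py
```

```text
grip_width: 0.6
position: [0.5537, -0.5041, 0.337]
position: [0.5581, -0.4993, 0.3372]
ft_force: [0.3, 0.4, -0.2]
top 1488 normal [-0.001 -0.002  1.   ] tilt 0.002 circle [603.7 -90.3] 81.4 z 0.186
scene 1864 normal [-0.002  0.004  1.   ] tilt 0.004 circle [608.3 -91.6] 77.4 z 0.186
top 94 [ 577.3 -156.   224.3] r 237.5 swivel 1.197
scene 93 [ 579.5 -155.4  225.5] r 236.1 swivel 1.205
both 187 [ 579.  -155.4  224.9] r 236.2 swivel 1.203
handle top 118 ztop [0.1067 0.1097] mean [ 0.6085 -0.3176] rect [ 608.9 -318.    55.    16.1   72.8]
handle scene 96 ztop [0.1069 0.1087] mean [ 0.6164 -0.3128] rect [ 614.5 -315.2   55.3   14.5   72.7]
dish top 0
dish scene 105 ztop [0.0238 0.0284] mean [ 0.4521 -0.3424] rect [ 454.9 -338.    54.1   45.6   33.6]
tri top 0
tri scene 175 ztop [0.0224 0.0243] mean [ 0.659  -0.0904] rect [656.3 -91.9  47.1  34.   45.2]
shell top 0
shell scene 177 ztop [0.0236 0.0261] mean [ 0.6185 -0.1318] rect [ 613.8 -135.5   43.2   35.6   44.8]
amm top 92 ztop [0.0208 0.025 ] mean [ 0.5431 -0.0779] rect [543.3 -77.1  39.1  24.2  59.1]
amm scene 155 ztop [0.0215 0.0245] mean [ 0.5605 -0.0756] rect [557.8 -76.9  40.7  40.1  22.2]
urch top 70 ztop [0.0232 0.0269] mean [ 0.5953 -0.0249] rect [595.5 -24.1  39.1  19.2  23.5]
urch scene 138 ztop [0.0249 0.0282] mean [ 0.6087 -0.028 ] rect [606.6 -29.4  32.6  38.9  79.1]
pos [ 557.5 -500.   337.1] ang -16.4 tilt 0.0 j7 0.86 t 64.3 w 0.601 gf 0.0 ft [-0.2  0.3  0.2]
```

View pics/scene4.png

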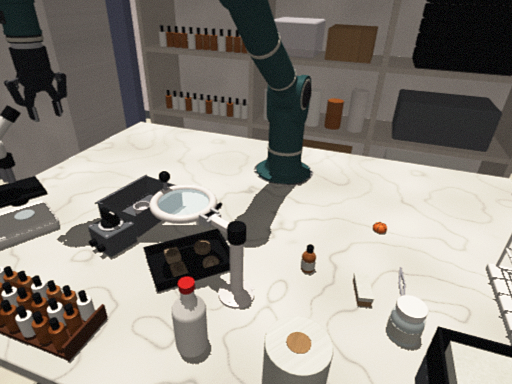

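The scene shows the handle turned 90° (now at 72.8°, seen at (108,218)). The lens is level over the tray, all four fossils are in the tray, the dish is in the tub and the arm is clear. I hand the job in.

```bash
python3 -c "
from station import env
print(env.sign_off())"
```

```text
the job is handed in; nothing more can be done
None
```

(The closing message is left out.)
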